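Roll the knurled wheel of a board holder to the gauge mark

TASK

Set the blue board holder for the next circuit board: with a fingertip on top of its knurled wheel, roll the wheel, stroke by stroke, until the sliding jaw has closed the gap so far that its yellow pointer stands in line with the red gauge clip. Press gently, and move the jaw only by the wheel, never by touching the jaw itself. Do not pick up or shift the parts lying around the holder, and leave the wheel untouched when you are done.

Things in the scene. Friction and masses are not known exactly. Their poses are not given: they have to be found in the camera images.
- holder: Board holder, dark base fixed to the desk, 96 (x) x 204 (y) mm; on it a blue sprung head 80 x 200 mm (y = -120 to +80 mm), its plate's top 30 mm up. Origin on the desk; yaw within 0.5 rad. +y points from wheel to fixed jaw, -x faces the robot. Wheel at y = -80 mm; fixed aluminium jaw, inner face at y = +45 mm, top 64 mm up. Cheeks beside the wheel (outer faces x = +-23.5 mm) end 66 mm up.
- wheel: Knurled steel wheel, axis along holder x, diameter 56 mm, 20 mm wide; origin at its centre 62 mm above the desk, frame turns with it. Rolling its top toward the fixed jaw (holder +y) moves the sliding jaw the same way and closes the gap, 6 mm per rad (0.21 mm per mm rolled); rolling back opens it. Needs 0.04 N m (1.5 N at the rim), stays where left; jaw travel 45 mm.
- wheel_top (a point): Top point of the wheel's rim, 90 mm above the desk when not pressed; does not turn with the wheel. The holder's head is sprung: pressed down, wheel and jaws together start to give at about 2 N, then 1.2 N per mm, with a hard stop after 8 mm. Pressed down 3 to 6 mm the wheel grips well for rolling.
- jaw: Sliding aluminium jaw, 56 (x) x 14 (y) x 34 mm high, its top 64 mm above the desk; origin in the middle of its underside, axes as the holder's. Moves along the holder's y between wheel and fixed jaw. Must not be touched.
- jaw_pointer (a point): Tip of the small yellow pointer (3 mm wide) on the robot's side of the sliding jaw, in line with the 4 mm yellow stripe along the middle of its top; it moves with the jaw. Axes as the holder's.
- gauge_mark (a point): Inner tip of the red gauge clip (3 mm wide tongue) that stands on the base's front edge, fixed. Axes as the holder's. The jaw is set when jaw_pointer and gauge_mark have the same y in the holder's frame; the pointer starts 9 to 34 mm on the wheel's side of it.
- ic_board: Bystander: small green circuit board, 42 x 62 x 18 mm, loose on the desk; origin in the middle of its underside.
- capacitor_1: Bystander: blue capacitor standing upright, 16 mm diameter, 34 mm high with its leads, loose; origin in the middle of its underside.
- flux_tub: Bystander: small open beige plastic tub, 36 mm diameter, 25 mm high, loose; origin in the middle of its underside.
- small_motor: Bystander: small grey electric motor lying down, 27 x 71 x 27 mm, loose; origin in the middle of its underside.
Mind the look-alikes: they are no part of the job. What is shaped like the holder but orange is not meant.

How it is judged:
By the outcome, as a careful person would: the job done as asked, in the order asked, and still so for the second after the job is handed in, with the robot touching nothing.
It also fails if it takes over 51 s, if anything falls off the work surface, if the arm or the gripper's body presses on something with over 40 N, if the wrist force passes 120 N, or if a joint passes its speed limit or range.

ROBOT

A 6-joint arm with a two-finger parallel gripper is mounted at the origin on a cart in front of the work surface, level with it; the furniture and walls round the work are solid. World frame = base frame: x ahead of the robot, y to its left, z up, the work surface at z = 0. Lengths are in m, angles in degrees, forces in N, time in s.
With the tool pointing down it reaches from about 0.375 to 0.9 m from the base axis. Payload 3.1 kg.
Tool frame: the origin (TCP) lies midway between the tips of the shut fingers; the grasp point (between the pads) lies 19 mm behind it; z points along the fingers, y is the line along which they close (so a half turn about z gives the same grasp; the last joint's range is limited). The gripper opens to 87 mm and grips with 3 to 60 N. Pads are 19 mm wide; open, the fingers measure 117 mm over their backs; the gripper's body (75 mm by 190 mm) begins 51 mm behind the grasp point.
Start: joints at [-78.696, 30.224, 82.088, -0, 67.689, -10.227], TCP at [0.229, -0.581, 0.223] pointing down, gripper open.
Joint ranges: [-176.69, 176.69], [-43.24, 126.21], [12.49, 139.97], [-82, 262], [0, 151.66], [-163.58, 163.58]. Speed limits (degrees/s): [159.86, 159.86, 180, 180, 180, 180].

INTERFACE

Orientations are given as a 3x3 rotation matrix whose columns are the frame's x, y, z axes.
In Python, from rig import read_state, optics, bot gives the robot as it stands. The module is installed in compiled form; this text tells all that it offers.
- The arm moves only by the tool send_rows, never from a script. Its argument "commands" is a list of rows, each a list of 7 numbers: the turn, a rotation vector about the tool's x, y, z in units of 5 degrees (1.0 is 5 degrees), then the shift along the tool's x, y, z in units of 30 mm (1.0 is 30 mm), then the opening, from 0 (shut) to 1 (fully open). In form: [[rx, ry, rz, tx, ty, tz, gripper], ...]. A call has 1 to 20 rows; each row is the pose to reach, as a shift and turn from the pose commanded when the call began, along the tool's axes at that moment; what a row does not reach only later rows make up. A row lasts 1/12 s, in which the tool goes at most 41.7 mm and 7.16 degrees, less where a joint would pass 70% of its speed; a pose out of reach is approached as far as the arm can. A call with a gripper value outside its range is refused whole. The fingers move at their own pace and stop on an object; the grip force is fixed at half the most. Time passes only in rows, so rows that repeat a pose let the fingers close. It gives the time, the measured TCP pose, the force, the opening and the grip force at its end, in the units of the state.
- read_state(): the state, without advancing time (a new reading comes with each control period).
- optics.capture(name): name is "scene" or "side" or "wrist"; returns a dict with "image" (480x640x3 uint8, blue, green, red), "intrinsics" (3x3 intrinsics, pixels), "k1" (the pictures are not rectified: a ray, as slopes to the right and down, at radius r is drawn at 1 + k1 r^2 times it, then the intrinsics apply), "extrinsics" (4x4, takes a point from world to camera coordinates); the wrist camera has in their place "T_tool_cam" (4x4, takes a point from camera to tool coordinates, whose origin is the TCP and whose axes are the flange's). Camera axes: x right, y down, z forward; pixel columns grow to the right and rows downward; lengths in m; the calibration is good to about 2 mm. A picture is of the moment at which its call begins: read the wrist's pose just before it. There is no depth.
- bot.hand_in(): hands the job in; it is judged then, once.
The state is a dict: "time_s": time; "joint_positions": joint angles; "qvel": joint speeds; "tau": joint torques, N m; "position": TCP position; "tcp_rot": TCP orientation; "force": force on the tool from outside, world axes, zero at the start; "moment": the same for the moment, N m; "opening": opening from 0.0 (shut) to 1.0 (fully open); "grasp_force": force on a finger pad.
Only numpy, scipy, OpenCV 4.12 (cv2) and the standard library are available. Lean on these libraries where they do the work, as an engineer would, in place of code of your own. Each camera call takes 0.05 s, during which the arm holds its last target. There are 200 camera calls.

## Working session

There is one attempt and no reset: what is moved stays moved. The work goes in short steps, Python scripts to look and compute and a tool call to move; the robot and the scene stay as the last step left them, time stands still between calls to the robot, and variables do not carry over. Pictures are saved under pics/ and viewed, at most 10 in all, crops included, and the job is handed in when it is done.

Besides the shell and the picture viewer there is one more tool, called after "Call:" by a JSON object that holds its "fn" and its "kwargs", one argument or row to a line. send_rows: Moves the arm, as the interface text tells. Its arguments: {"type":"object","properties":{"commands":{"type":"array","items":{"type":"array","items":{"type":"number"}}}},"required":["commands"]}

```bash
mkdir -p pics; cat > h.py <<'E'
import numpy as np,cv2
from rig import read_state,optics,bot
def cap(n,f):
    s=read_state(); c=optics.capture(n); cv2.imwrite('pics/'+f+'.png',c['image'])
    if n=='wrist':
        T=np.eye(4);T[:3,:3]=np.array(s['tcp_rot']);T[:3,3]=s['position']
        W=T@np.array(c['T_tool_cam'])
    else: W=np.linalg.inv(np.array(c['extrinsics']))
    np.savez('pics/'+f+'.npz',K=np.array(c['intrinsics']),k=c['k1'],W=W)
    return c
def ray(f,uv):
    d=np.load('pics/'+f+'.npz');K=d['K'];W=d['W']
    p=cv2.undistortPoints(np.array([[uv]],float),K,np.array([float(d['k']),0,0,0]))[0,0]
    v=W[:3,:3]@np.array([p[0],p[1],1]);return W[:3,3],v/np.linalg.norm(v)
def atz(f,uv,z):
    o,v=ray(f,uv);return o+v*(z-o[2])/v[2]
def tri(*obs):
    A=0;b=0
    for f,uv in obs:
        o,v=ray(f,uv);P=np.eye(3)-np.outer(v,v);A=A+P;b=b+P@o
    x=np.linalg.solve(A,b)
    return x,[np.linalg.norm((np.eye(3)-np.outer(ray(f,uv)[1],ray(f,uv)[1]))@(x-ray(f,uv)[0])) for f,uv in obs]
def proj(f,X):
    d=np.load('pics/'+f+'.npz');M=np.linalg.inv(d['W'])
    return cv2.projectPoints(np.array(X,float).reshape(-1,1,3),cv2.Rodrigues(M[:3,:3])[0],M[:3,3],d['K'],np.array([float(d['k']),0,0,0]))[0][:,0]
E
python3 - <<'E'
from h import *
for n in('scene','side'): cap(n,n+'0')
s=read_state();print(s['time_s'],s['tcp_rot'],s['force'])
for n in('scene0','side0'):print(np.load(f'pics/{n}.npz')['W'].round(2))
E
```

```text
0.1 [[ 9.30224272e-01  3.66991368e-01 -3.74579232e-04]
 [ 3.66991394e-01 -9.30222402e-01  1.89722183e-03]
 [ 3.47822042e-04 -1.90230915e-03 -9.99998130e-01]] [0.33067743 0.31809864 0.31157834]
[[-0.6  -0.46  0.66  0.03]
 [-0.8   0.35 -0.48  0.46]
 [-0.01 -0.82 -0.58  0.56]
 [ 0.    0.    0.    1.  ]]
[[-0.84 -0.32  0.43  0.21]
 [-0.54  0.5  -0.68  0.62]
 [-0.   -0.8  -0.6   0.58]
 [ 0.    0.    0.    1.  ]]
```

View pics/scene0.png

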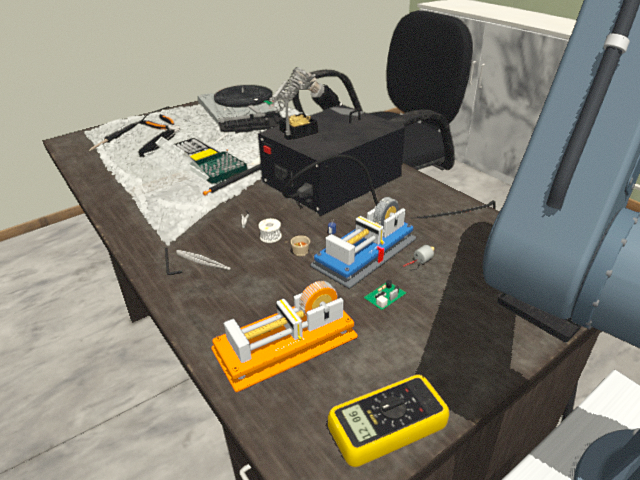

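View pics/side0.png

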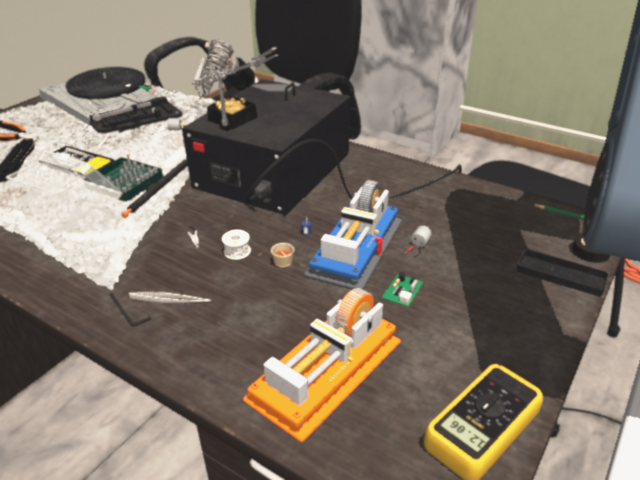

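Both views show the blue holder (scene about (365,240), side about (355,240)). The orange look-alike is at scene (285,335), side (325,360). By colour, I choose the blue one. I'll check it in a close crop of both views.

```bash
python3 - <<'E'
from h import *
a=cv2.imread('pics/scene0.png')[185:290,300:440];b=cv2.imread('pics/side0.png')[170:290,300:440]
a=cv2.resize(a,None,fx=2.85,fy=2.85,interpolation=3);b=cv2.resize(b,None,fx=2.85,fy=2.85,interpolation=3)
o=np.zeros((345,800,3),np.uint8);o[:a.shape[0],:a.shape[1]]=a;o[:b.shape[0],400:400+b.shape[1]]=b
o=o[:342];cv2.imwrite('pics/crop0.png',o)
for f,uv,z in [('scene0',(386,200),.085),('side0',(370,183),.085),('scene0',(341,243),.064),('side0',(342,240),.064)]:print(f,atz(f,uv,z).round(3))
print(tri(('scene0',(386,200)),('side0',(371,183))))
E
```

```text
scene0 [ 0.611 -0.119  0.085]
side0 [ 0.609 -0.12   0.085]
scene0 [0.576 0.018 0.064]
side0 [0.579 0.016 0.064]
(array([ 0.60153659, -0.10916569,  0.09297796]), [np.float64(4.546804805549612e-05), np.float64(4.546804805546296e-05)])
```

View pics/crop0.png

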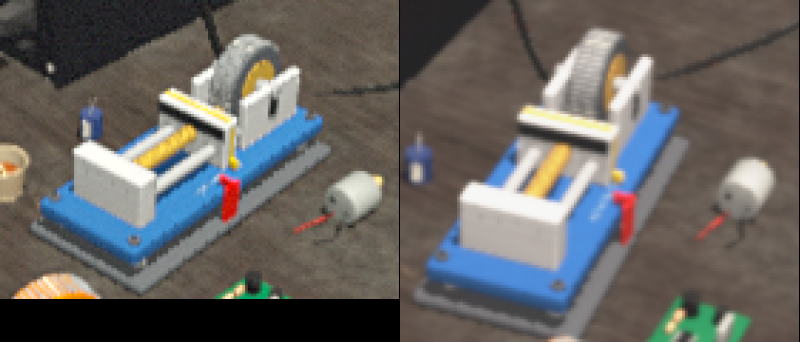

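The crop shows the blue holder with a grey wheel at the far right end. The yellow pointer is at crop-left (235,160) and the red clip at (230,195). Next I'll find the wrist camera pose for a close view.

```bash
python3 - <<'E'
from h import *
c=optics.capture('wrist');print(np.array(c['T_tool_cam']).round(3),c['intrinsics'],c['k1'])
s=read_state();R=np.array(s['tcp_rot']);p=np.array(s['position'])
for t in [(.53,-.06,.32),(.6,-.115,.2),(.56,-.08,.3)]: print(t,(R.T@(np.array(t)-p)/.03).round(2))
E
```

```text
[[-0.    -0.955 -0.296  0.082]
 [ 1.     0.    -0.001  0.   ]
 [ 0.001 -0.296  0.955 -0.163]
 [ 0.     0.     0.     1.   ]] [[374.75067142   0.         320.16996631]
 [  0.         374.75067142 239.23900172]
 [  0.           0.           1.        ]] 0.017057431985136696
(0.53, -0.06, 0.32) [ 15.7  -12.48  -3.25]
(0.6, -0.115, 0.2) [17.19 -9.91  0.75]
(0.56, -0.08, 0.3) [ 16.38 -11.49  -2.58]
```

Call:
{"fn": "send_rows", "kwargs": {
  "commands": [
    [0,0,1.6,13.5,-13.3,0.7,0],
    [0,0,1.6,13.5,-13.3,0.7,0],
    [0,0,1.6,13.5,-13.3,0.7,0],
    [0,0,1.6,13.5,-13.3,0.7,0],
    [0,0,1.6,13.5,-13.3,0.7,0],
    [0,0,1.6,13.5,-13.3,0.7,0],
    [0,0,1.6,13.5,-13.3,0.7,0],
    [0,0,1.6,13.5,-13.3,0.7,0],
    [0,0,1.6,13.5,-13.3,0.7,0],
    [0,0,1.6,13.5,-13.3,0.7,0],
    [0,0,1.6,13.5,-13.3,0.7,0],
    [0,0,1.6,13.5,-13.3,0.7,0],
    [0,0,1.6,13.5,-13.3,0.7,0],
    [0,0,1.6,13.5,-13.3,0.7,0],
    [0,0,1.6,13.5,-13.3,0.7,0],
    [0,0,1.6,13.5,-13.3,0.7,0],
    [0,0,1.6,13.5,-13.3,0.7,0],
    [0,0,1.6,13.5,-13.3,0.7,0]
  ]
}}

```text
time_s: 1.65
position: [0.4594, -0.0626, 0.2015]
tcp_rot: [[0.973, 0.233, -0.0], [0.233, -0.973, -0.0], [-0.0, 0.0, -1.0]]
force: [-0.5, -0.1, -0.7]
opening: 0.006
grasp_force: 0.0
```

```bash
python3 - <<'E'
from h import *
s=read_state();print(s['time_s'],s['position'],s['tcp_rot'],s['joint_positions'],s['qvel'],s['opening'])
cap('wrist','w1')
E
```

```text
1.65 [ 0.45937467 -0.06259606  0.20150119] [[ 9.72570324e-01  2.32608829e-01 -3.11726126e-04]
 [ 2.32608750e-01 -9.72570355e-01 -2.70186498e-04]
 [-3.66023354e-04  1.90265145e-04 -9.99999915e-01]] [-2.15976408e+01  1.96982504e+01  1.05909751e+02 -2.57866678e-02
  5.44029094e+01  5.49666597e+01] [-0.76189185 -0.04903664 -0.0681709   0.15910698  0.06197694  0.08574377] 0.006228187721554014
```

View pics/w1.png

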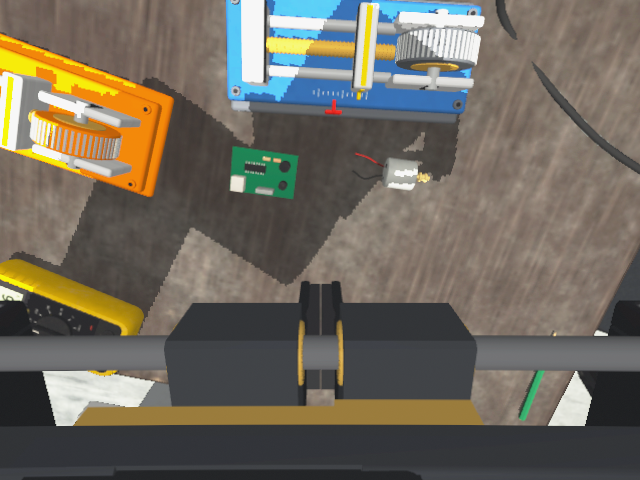

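The wrist view shows the blue holder at the top: wheel (437,48), jaw stripe (366,45), yellow pointer about (360,96), red clip tip about (333,102). The orange one is at the left. I'll take a second wrist view for height.

Call:
{"fn": "send_rows", "kwargs": {
  "commands": [
    [0,0,0,1.5,1.0,0,0],
    [0,0,0,1.5,1.0,0,0],
    [0,0,0,1.5,1.0,0,0],
    [0,0,0,1.5,1.0,0,0]
  ]
}}

```text
time_s: 2.03
position: [0.5102, -0.0816, 0.2013]
tcp_rot: [[0.973, 0.232, -0.001], [0.232, -0.973, 0.0], [-0.001, -0.0, -1.0]]
force: [-0.8, -0.2, -0.7]
opening: 0.003
grasp_force: 0.0
```

```bash
python3 - <<'E'
from h import *
s=read_state();print(s['time_s'],s['position'],s['force'])
cap('wrist','w2')
a=cv2.imread('pics/w1.png')[0:125,220:490];b=cv2.imread('pics/w2.png')[20:180,190:460]
f=2.96
a=cv2.resize(a,(800,370),interpolation=3)
cv2.imwrite('pics/c1.png',a);cv2.imwrite('pics/c2.png',cv2.resize(b,(800,474),interpolation=3))
E
```

```text
2.0333 [ 0.51023425 -0.08156616  0.20132888] [-0.76328041 -0.22716672 -0.65165316]
```

View pics/c1.png

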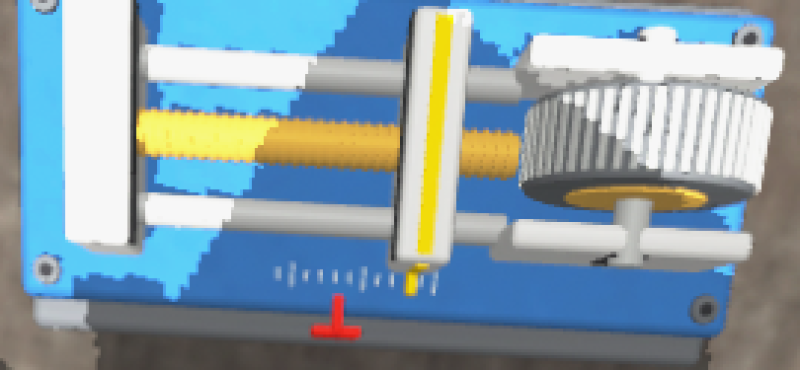

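View pics/c2.png

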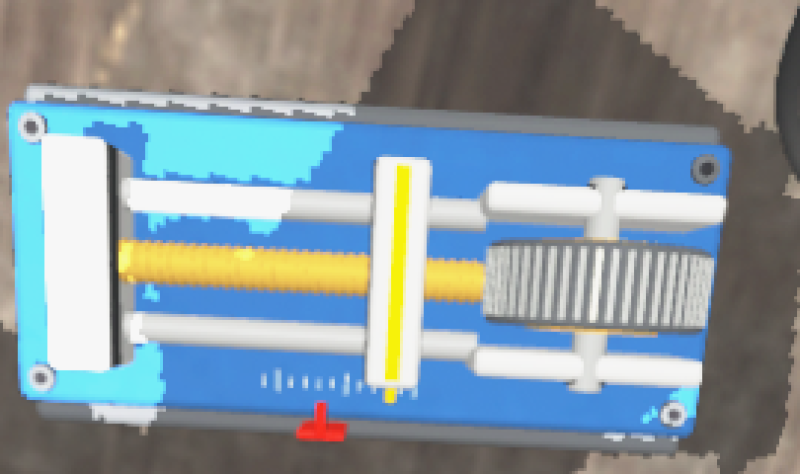

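The crops show the pointer tip at c1 (411,294) / c2 (390,402), the clip tip at c1 (337,297) / c2 (321,404), and the plate corners at c2 (10,102), (730,148), (22,398), (692,437). I'll fit the holder pose from these.

```bash
cat >> h.py <<'E'
def P1(u,v): return (220+u/2.963-.3,v/2.96-.3)
def P2(u,v): return (190+u/2.963-.3,20+v/2.963-.3)
E
python3 - <<'E'
from h import *
cs=[P2(10,102),P2(730,148),P2(22,398),P2(692,437)]
W=np.array([atz('w2',c,.03) for c in cs]);print(W.round(4), [np.linalg.norm(W[i]-W[j]).round(4) for i,j in((0,1),(2,3),(0,2),(1,3))])
M=np.array([[.04,.08],[.04,-.12],[-.04,.08],[-.04,-.12]])
mc=M.mean(0);wc=W[:,:2].mean(0);H=(M-mc).T@(W[:,:2]-wc);th=np.arctan2(H[0,1]-H[1,0],H[0,0]+H[1,1])
R=np.array([[np.cos(th),-np.sin(th)],[np.sin(th),np.cos(th)]]);o=wc-R@mc
print('yaw',np.degrees(th),'o',o,'res',(W[:,:2]-(M@R.T+o)).round(4).tolist())
np.savez('pose.npz',th=th,o=o,R=R)
for n,a,b in [('ptr',(411,294),(390,402)),('clip',(337,297),(321,404)),('TRscrew',(748,38),(706,168)),('BLscrew',(47,269),(40,377)),('stripe top',(449,15),(403,167)),('stripe bot',(427,253),(391,378)),('fixjaw BL',(68,243),(41,364))]:
  x,e=tri(('w1',P1(*a)),('w2',P2(*b)));print(n,x.round(4),np.round(e,4),'holder',(R.T@(x[:2]-o)).round(4))
wt=o+R@[0,-.08];print('wheel',wt,'proj c2',[( (p[0]-189.7)*2.963,(p[1]-19.7)*2.963) for p in proj('w2',[[*wt,.09],[*(o+R@[.01,-.08]),.09],[*(o+R@[-.01,-.08]),.09]])])
for n,z in (('ptr',(390,402)),('clip',(321,404))):
  for h in(.03,.04):print(n,h,(R.T@(atz('w2',P2(*z),h)[:2]-o)).round(4))
E
```

```text
[[ 0.6171  0.0493  0.03  ]
 [ 0.6516 -0.1446  0.03  ]
 [ 0.5397  0.0358  0.03  ]
 [ 0.5745 -0.159   0.03  ]] [np.float64(0.1969), np.float64(0.1979), np.float64(0.0786), np.float64(0.0784)]
yaw 10.128306292274289 o [ 0.5922098  -0.03493776] res [[-0.0004, -0.0015], [-0.0011, 0.0015], [0.001, -0.001], [0.0006, 0.0011]]
ptr [ 0.5643 -0.0694  0.0368] [0. 0.] holder [-0.0336 -0.029 ]
clip [ 0.5589 -0.0499  0.0341] [0.0001 0.0001] holder [-0.0354 -0.0089]
TRscrew [ 0.6448 -0.1389  0.0331] [0.0002 0.0002] holder [ 0.0335 -0.1116]
BLscrew [0.5474 0.0301 0.0341] [0.0003 0.0003] holder [-0.0327  0.0719]
stripe top [ 0.6218 -0.0591  0.0704] [0.0004 0.0004] holder [ 0.0249 -0.029 ]
stripe bot [ 0.5724 -0.0681  0.0654] [0.0005 0.0005] holder [-0.0253 -0.0291]
fixjaw BL [0.5543 0.0202 0.0656] [0.0015 0.0015] holder [-0.0276  0.0609]
wheel [ 0.60627804 -0.11369107] proj c2 [(np.float64(616.4479272588263), np.float64(287.00591416681107)), (np.float64(621.6789225576599), np.float64(241.36610037992014)), (np.float64(611.3524107449135), np.float64(331.55396945803136))]
ptr 0.03 [-0.0341 -0.029 ]
ptr 0.04 [-0.0333 -0.029 ]
clip 0.03 [-0.0358 -0.0088]
clip 0.04 [-0.035  -0.0093]
```

```bash
python3 - <<'E'
from h import *
d=np.load('pose.npz');R=d['R'];o=d['o'];s=read_state();T=np.array(s['tcp_rot']);p=np.array(s['position'])
for y,z in((-.088,.11),(-.088,.1)):
  print(((T.T@(np.array([*(o+R@[0,y]),z])-p))/.03).round(3))
E
```

```text
[2.882 2.085 3.032]
[2.883 2.085 3.365]
```

Call:
{"fn": "send_rows", "kwargs": {
  "commands": [
    [0,0,0.66,2.88,2.09,1.0,0],
    [0,0,0.66,2.88,2.09,1.0,0],
    [0,0,0.66,2.88,2.09,1.0,0],
    [0,0,0.66,2.88,2.09,3.3,0],
    [0,0,0.66,2.88,2.09,3.3,0],
    [0,0,0.66,2.88,2.09,3.3,0],
    [0,0,0.66,2.88,2.09,3.3,0]
  ]
}}

```text
time_s: 2.67
position: [0.6066, -0.1204, 0.1011]
tcp_rot: [[0.984, 0.177, -0.005], [0.177, -0.984, 0.002], [-0.005, -0.003, -1.0]]
force: [-0.0, 0.3, 0.3]
opening: 0.002
grasp_force: 0.0
```

```bash
python3 - <<'E'
from h import *
d=np.load('pose.npz');R=d['R'];o=d['o'];s=read_state();p=s['position'];print(s['time_s'],(R.T@(p[:2]-o)).round(4),p[2],s['force'],(R.T@np.array(s['tcp_rot'])[:2,:2]).round(3))
cap('side','s1');a=cv2.imread('pics/s1.png')[120:260,300:440];cap('wrist','w3');b=cv2.imread('pics/w3.png')[120:400,180:460]
cv2.imwrite('pics/c3.png',np.hstack([cv2.resize(a,(400,400),interpolation=3),cv2.resize(b,(400,400),interpolation=3)]))
E
```

```text
2.6667 [-0.0008 -0.0866] 0.10110815581960719 [-0.0351139   0.31595997  0.30184199] [[ 1.     0.001]
 [ 0.001 -1.   ]]
```

View pics/c3.png

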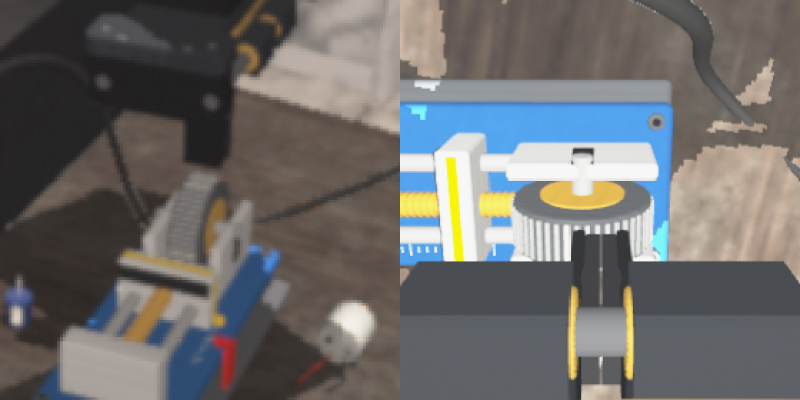

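The fingertip stands just above the wheel top, at crop-left (205,165), over the wheel at (195,205). Next I'll press down.

Call:
{"fn": "send_rows", "kwargs": {
  "commands": [
    [0,0,0,0,0,0.2,0],
    [0,0,0,0,0,0.35,0],
    [0,0,0,0,0,0.5,0],
    [0,0,0,0,0,0.5,0],
    [0,0,0,0,0,0.5,0]
  ]
}}

```text
time_s: 3.18
position: [0.6099, -0.1212, 0.0884]
tcp_rot: [[0.984, 0.178, 0.002], [0.178, -0.984, -0.001], [0.002, 0.001, -1.0]]
force: [0.4, -0.5, 5.1]
opening: 0.006
grasp_force: 2.1
```

Call:
{"fn": "send_rows", "kwargs": {
  "commands": [
    [0,0,0,0,0,0.1,0],
    [0,0,0,0,0,0.1,0],
    [0,0,0,0,-0.13,0.1,0],
    [0,0,0,0,-0.26,0.1,0],
    [0,0,0,0,-0.4,0.1,0],
    [0,0,0,0,-0.53,0.1,0],
    [0,0,0,0,-0.53,0.1,0],
    [0,0,0,0,-0.53,0.1,0]
  ]
}}

```text
time_s: 3.85
position: [0.6071, -0.1053, 0.086]
tcp_rot: [[0.984, 0.178, 0.002], [0.178, -0.984, -0.001], [0.002, 0.001, -1.0]]
force: [-0.4, 0.8, 6.9]
opening: 0.005
grasp_force: 3.5
```

```bash
cat > look.py <<'E'
import sys
from h import *
d=np.load('pose.npz');R=d['R'];o=d['o'];s=read_state();p=s['position'];print(s['time_s'],'tip',(R.T@(p[:2]-o)).round(4),p[2].round(4),'F',s['force'].round(2))
def stripe(f,im,y0):
    # yellow pixels near the jaw-top stripe: project candidates along holder y at z=.064
    best=[]
    hsv=cv2.cvtColor(im,cv2.COLOR_BGR2HSV)
    ys=np.arange(-.045,.03,.0002)
    acc=np.zeros(len(ys))
    for x in np.linspace(-.024,.024,25):
        q=proj(f,[[*(o+R@[x,y]),.064] for y in ys]).astype(np.float32)
        v=cv2.remap(hsv.astype(np.float32),q[:,0].copy()[:,None],q[:,1].copy()[:,None],0)[:,0]
        acc+=(v[:,0]>22)&(v[:,0]<34)&(v[:,1]>170)&(v[:,2]>120)
    k=acc>12
    return ys[k].mean() if k.any() else None, acc.max()
for n in('scene','side'):
    f=n+str(sys.argv[1]);cap(n,f);print(n,stripe(f,cv2.imread('pics/'+f+'.png'),0))
if sys.argv[1]=='a':
    for f in('scene0','side0'):print(f,stripe(f,cv2.imread('pics/'+f+'.png'),0))
E
python3 look.py a
```

```text
3.85 tip [ 0.0023 -0.0719] 0.086 F [-0.4   0.82  6.87]
scene (np.float64(-0.022200000000000136), np.float64(13.0))
side (None, np.float64(0.0))
scene0 (None, np.float64(5.0))
side0 (None, np.float64(0.0))
```

Call:
{"fn": "send_rows", "kwargs": {
  "commands": [
    [0,0,0,0,0,-0.4,0],
    [0,0,0,0,0,-0.5,0],
    [0,0,0,0,0,-0.5,0],
    [0,0,0,0,0.53,-0.5,0],
    [0,0,0,0,0.53,-0.5,0],
    [0,0,0,0,0.53,-0.3,0],
    [0,0,0,0,0.53,0,0],
    [0,0,0,0,0.53,0,0],
    [0,0,0,0,0.53,0,0],
    [0,0,0,0,0.4,0,0],
    [0,0,0,0,0.27,0,0],
    [0,0,0,0,0.13,0,0],
    [0,0,0,0,0,0,0],
    [0,0,0,0,0,0,0],
    [0,0,0,0,0,0,0]
  ]
}}

```text
time_s: 5.2
position: [0.607, -0.1052, 0.0851]
tcp_rot: [[0.984, 0.178, 0.002], [0.178, -0.984, -0.0], [0.002, 0.001, -1.0]]
force: [-0.6, 0.9, 7.5]
opening: 0.003
grasp_force: 4.0
```

Call:
{"fn": "send_rows", "kwargs": {
  "commands": [
    [0,0,0,0,0,-0.4,0],
    [0,0,0,0,0,-0.5,0],
    [0,0,0,0,0,-0.5,0],
    [0,0,0,0,0.53,-0.5,0],
    [0,0,0,0,0.53,-0.5,0],
    [0,0,0,0,0.53,-0.3,0],
    [0,0,0,0,0.53,0,0],
    [0,0,0,0,0.53,0,0],
    [0,0,0,0,0.53,0,0],
    [0,0,0,0,0.4,0,0],
    [0,0,0,0,0.27,0,0],
    [0,0,0,0,0.13,0,0],
    [0,0,0,0,0,0,0],
    [0,0,0,0,0,0,0],
    [0,0,0,0,0,0,0]
  ]
}}

```text
time_s: 6.45
position: [0.607, -0.1051, 0.0852]
tcp_rot: [[0.984, 0.178, 0.002], [0.178, -0.984, -0.0], [0.002, 0.001, -1.0]]
force: [0.1, 0.5, 7.4]
opening: 0.009
grasp_force: 3.9
```

Call:
{"fn": "send_rows", "kwargs": {
  "commands": [
    [0,0,0,0,0,-0.4,0],
    [0,0,0,0,0,-0.5,0],
    [0,0,0,0,0,-0.5,0],
    [0,0,0,0,0.53,-0.5,0],
    [0,0,0,0,0.53,-0.5,0],
    [0,0,0,0,0.53,-0.3,0],
    [0,0,0,0,0.53,0,0],
    [0,0,0,0,0.53,0,0],
    [0,0,0,0,0.53,0,0],
    [0,0,0,0,0.4,0,0],
    [0,0,0,0,0.27,0,0],
    [0,0,0,0,0.13,0,0],
    [0,0,0,0,0,0,0],
    [0,0,0,0,0,0,0],
    [0,0,0,0,0,0,0]
  ]
}}

```text
time_s: 7.7
position: [0.607, -0.1051, 0.0852]
tcp_rot: [[0.984, 0.178, 0.002], [0.178, -0.984, -0.0], [0.002, 0.001, -1.0]]
force: [-0.7, 0.4, 7.8]
opening: 0.004
grasp_force: 3.9
```

```bash
python3 - <<'E'
from h import *
cap('wrist','w4');print(read_state()['time_s'],proj('w4',[[.5724,-.0681,.064],[.5643,-.0694,.035],[.5589,-.0499,.034]]))
cap('scene','sc4')
cv2.imwrite('pics/c4.png',np.hstack([cv2.resize(cv2.imread('pics/sc4.png')[200:270,320:410],(400,311),interpolation=3),cv2.resize(cv2.imread('pics/w4.png')[150:320,120:340],(400,311),interpolation=3)]))
E
```

```text
7.75 [[243.58596459 329.80793331]
 [253.06129508 317.18429231]
 [221.85961864 319.05447566]]
```

View pics/c4.png

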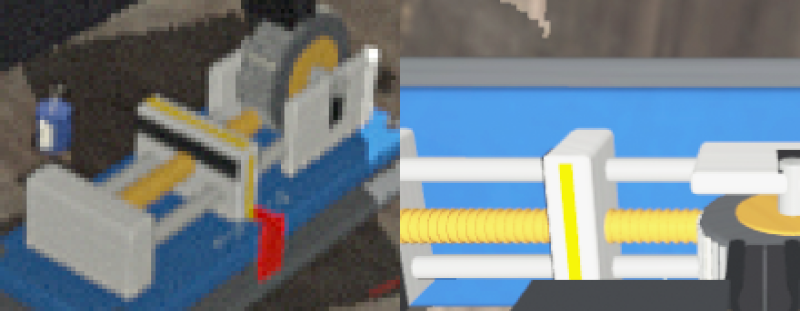

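The jaw has moved well toward the clip. Stripe in the wrist crop runs from (567,165) to (577,275). One more stroke, then I'll lift and go back to the viewing place.

Call:
{"fn": "send_rows", "kwargs": {
  "commands": [
    [0,0,0,0,0,-0.4,0],
    [0,0,0,0,0,-0.5,0],
    [0,0,0,0,0,-0.5,0],
    [0,0,0,0,0.53,-0.5,0],
    [0,0,0,0,0.53,-0.5,0],
    [0,0,0,0,0.53,-0.3,0],
    [0,0,0,0,0.53,0,0],
    [0,0,0,0,0.53,0,0],
    [0,0,0,0,0.53,0,0],
    [0,0,0,0,0.4,0,0],
    [0,0,0,0,0.27,0,0],
    [0,0,0,0,0.13,0,0],
    [0,0,0,0,0,0,0],
    [0,0,0,0,0,0,0],
    [0,0,0,0,0,0,0]
  ]
}}

```text
time_s: 9.05
position: [0.607, -0.1052, 0.0852]
tcp_rot: [[0.984, 0.178, 0.002], [0.178, -0.984, -0.0], [0.002, 0.001, -1.0]]
force: [0.6, 1.1, 7.9]
opening: 0.003
grasp_force: 3.9
```

Call:
{"fn": "send_rows", "kwargs": {
  "commands": [
    [0,0,0,0,0,-0.5,0],
    [0,0,0,0,0,-1.5,0],
    [0,0,0,-3.2,-1.4,-3.5,0],
    [0,0,0,-3.2,-1.4,-3.5,0],
    [0,0,0,-3.2,-1.4,-3.5,0],
    [0,0,0,-3.2,-1.4,-3.5,0],
    [0,0,0,-3.2,-1.4,-3.5,0],
    [0,0,0,-3.2,-1.4,-3.5,0],
    [0,0,0,-3.2,-1.4,-3.5,0]
  ]
}}

```text
time_s: 9.8
position: [0.5053, -0.0814, 0.1887]
tcp_rot: [[0.984, 0.178, -0.0], [0.178, -0.984, 0.0], [-0.0, -0.0, -1.0]]
force: [-1.0, 0.5, -0.3]
opening: 0.005
grasp_force: 0.0
```

```bash
python3 - <<'E'
from h import *
print(read_state()['time_s'],read_state()['position'])
cap('wrist','w5');q=proj('w5',[[.559,-.05,.034]])[0];print(q)
x0,y0=int(q[0])-50,int(q[1])-50;print(x0,y0)
cv2.imwrite('pics/c5.png',cv2.resize(cv2.imread('pics/w5.png')[y0:y0+75,x0:x0+100],(800,600),interpolation=3))
E
```

```text
9.8 [ 0.50534182 -0.0813712   0.18873656]
[294.6727317  152.81358372]
244 102
```

View pics/c5.png

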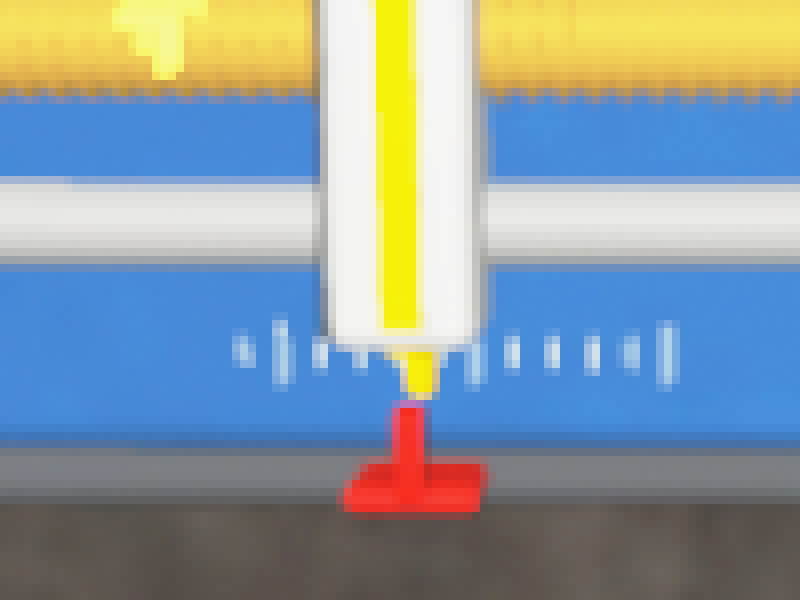

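Pointer tip is at crop (421,397) and clip tip at (409,404), a small gap left, which I'll compute now.

```bash
python3 - <<'E'
from h import *
d=np.load('pose.npz');R=d['R'];o=d['o']
f=lambda u,v:(244+u/8-.44,102+v/8-.44)
for zp,zc in((.0368,.0341),(.034,.034),(.04,.034)):
  a=R.T@(atz('w5',f(421.5,397),zp)[:2]-o);b=R.T@(atz('w5',f(409,404),zc)[:2]-o);print(a.round(4),b.round(4),b[1]-a[1])
# colour centroids at sub-pixel
im=cv2.imread('pics/w5.png').astype(int)
for v in range(146,153):
  r=im[v,285:305];y=np.clip(np.minimum(r[:,1],r[:,2])-r[:,0],0,None)*(r[:,1]>150);rd=np.clip(r[:,2]-np.maximum(r[:,1],r[:,0]),0,None)*(r[:,1]<120)
  print(v,[round((w*np.arange(285,305)).sum()/w.sum(),2) if w.sum()>200 else None for w in(y,rd)])
# stripe centre
a=R.T@(atz('w5',f(402,315),.065)[:2]-o);print(a)
s=read_state();T=np.array(s['tcp_rot']);p=np.array(s['position']);print((T.T@(np.array([.607,-.1052,.0852])-p)/.03).round(3))
E
```

```text
[-0.0338 -0.0105] [-0.0347 -0.009 ] 0.001472950464041058
[-0.034  -0.0103] [-0.0347 -0.009 ] 0.0013034408398586179
[-0.0336 -0.0107] [-0.0347 -0.009 ] 0.0016810416836452596
146 [np.float64(295.47), None]
147 [np.float64(295.98), None]
148 [np.float64(296.08), None]
149 [np.float64(296.1), None]
150 [np.float64(296.12), None]
151 [None, None]
152 [None, None]
[-0.02446314 -0.01059519]
[3.198 1.385 3.444]
```

Call:
{"fn": "send_rows", "kwargs": {
  "commands": [
    [0,0,0,3.2,1.57,2.0,0],
    [0,0,0,3.2,1.57,2.0,0],
    [0,0,0,3.2,1.57,2.0,0],
    [0,0,0,3.2,1.57,2.0,0],
    [0,0,0,3.2,1.57,2.9,0],
    [0,0,0,3.2,1.57,3.0,0],
    [0,0,0,3.2,1.57,3.0,0],
    [0,0,0,3.2,1.57,3.3,0],
    [0,0,0,3.2,1.57,3.5,0],
    [0,0,0,3.2,1.57,3.5,0],
    [0,0,0,3.2,1.57,3.5,0],
    [0,0,0,3.2,1.51,3.5,0],
    [0,0,0,3.2,1.45,3.5,0],
    [0,0,0,3.2,1.4,3.5,0],
    [0,0,0,3.2,1.4,3.5,0],
    [0,0,0,3.2,1.4,3.5,0],
    [0,0,0,3.2,1.4,3.5,0]
  ]
}}

```text
time_s: 11.27
position: [0.6076, -0.106, 0.087]
tcp_rot: [[0.984, 0.178, 0.004], [0.178, -0.984, -0.002], [0.004, 0.003, -1.0]]
force: [-0.6, 0.4, 6.3]
opening: 0.005
grasp_force: 2.9
```

Call:
{"fn": "send_rows", "kwargs": {
  "commands": [
    [0,0,0,0,0,-0.5,0],
    [0,0,0,0,0,-1.5,0],
    [0,0,0,-3.2,-1.4,-3.5,0],
    [0,0,0,-3.2,-1.4,-3.5,0],
    [0,0,0,-3.2,-1.4,-3.5,0],
    [0,0,0,-3.2,-1.4,-3.5,0],
    [0,0,0,-3.2,-1.4,-3.5,0],
    [0,0,0,-3.2,-1.4,-3.5,0],
    [0,0,0,-3.2,-1.4,-3.5,0]
  ]
}}

```text
time_s: 12.02
position: [0.5057, -0.0815, 0.1897]
tcp_rot: [[0.984, 0.178, 0.002], [0.178, -0.984, -0.001], [0.002, 0.001, -1.0]]
force: [0.4, 0.4, -0.6]
opening: 0.007
grasp_force: 0.0
```

```bash
python3 - <<'E'
from h import *
print(read_state()['time_s'],read_state()['position'])
cap('wrist','w6')
A,B=[cv2.imread(f'pics/w{i}.png').astype(int) for i in(5,6)]
for im in(A,B):
  o=[]
  for v in range(146,151):
    r=im[v,280:310];y=np.clip(np.minimum(r[:,1],r[:,2])-r[:,0],0,None)*(r[:,1]>150);o.append(round((y*np.arange(280,310)).sum()/max(y.sum(),1),2))
  for v in range(153,159):
    r=im[v,280:310];w=np.clip(r[:,2]-np.maximum(r[:,1],r[:,0])-60,0,None);o.append(round((w*np.arange(280,310)).sum()/max(w.sum(),1),2))
  print(o)
cv2.imwrite('pics/c6.png',cv2.resize(cv2.imread('pics/w6.png')[102:177,244:344],(800,600),interpolation=3))
E
```

```text
12.0167 [ 0.50567023 -0.08151884  0.18965125]
[np.float64(295.47), np.float64(295.98), np.float64(296.08), np.float64(296.1), np.float64(296.12), np.float64(294.8), np.float64(294.64), np.float64(294.63), np.float64(294.62), np.float64(294.61), np.float64(294.58)]
[np.float64(293.57), np.float64(294.1), np.float64(294.6), np.float64(294.61), np.float64(294.57), np.float64(294.33), np.float64(294.08), np.float64(294.08), np.float64(294.24), np.float64(294.34), np.float64(294.37)]
```

View pics/c6.png

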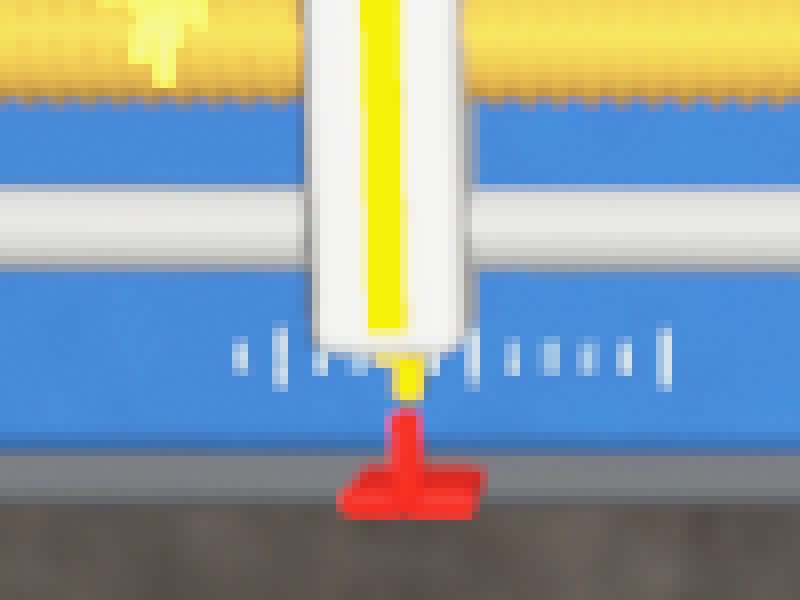

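```bash
python3 - <<'E'
from h import *
d=np.load('pose.npz');R=d['R'];o=d['o']
for f,pp,cc in(('w5',(296.1,150.5),(294.63,153.5)),('w6',(294.59,151),(294.15,154))):
 for zp,zc in((.0368,.0341),(.034,.034),(.036,.032)):
  a=R.T@(atz(f,pp,zp)[:2]-o);b=R.T@(atz(f,cc,zc)[:2]-o);print(f,zp,zc,a.round(4),b.round(4),(b[1]-a[1]).round(5))
E
```

```text
w5 0.0368 0.0341 [-0.0333 -0.0104] [-0.0359 -0.0089] 0.00143
w5 0.034 0.034 [-0.0335 -0.0102] [-0.0359 -0.0089] 0.00126
w5 0.036 0.032 [-0.0333 -0.0103] [-0.036  -0.0088] 0.00152
w6 0.0368 0.0341 [-0.0332 -0.0094] [-0.0358 -0.0088] 0.00059
w6 0.034 0.034 [-0.0334 -0.0092] [-0.0358 -0.0088] 0.00041
w6 0.036 0.032 [-0.0333 -0.0094] [-0.036  -0.0087] 0.00068
```

Aligned to within about 0.5 mm. I'll view straight above (clip in the centre column) to remove parallax.

Call:
{"fn": "send_rows", "kwargs": {
  "commands": [
    [0,0,0,0,-0.7,0,0],
    [0,0,0,0,-0.7,0,0],
    [0,0,0,0,-0.7,0,0],
    [0,0,0,0,-0.7,0,0],
    [0,0,0,0,-0.7,0,0],
    [0,0,0,0,-0.7,0,0]
  ]
}}

```text
time_s: 12.57
position: [0.5011, -0.0609, 0.1894]
tcp_rot: [[0.984, 0.177, 0.0], [0.177, -0.984, -0.0], [0.0, 0.0, -1.0]]
force: [0.5, 0.5, 0.3]
opening: 0.006
grasp_force: 0.0
```

```bash
cat > m.py <<'E'
import sys
from h import *
d=np.load('pose.npz');R=d['R'];o=d['o'];f=sys.argv[1]
cap('wrist',f);im=cv2.imread(f'pics/{f}.png').astype(int)
X=np.arange(260,380);ry=[];rr=[]
q=proj(f,[[.559,-.05,.034]])[0];c=int(round(q[1]));print(read_state()['time_s'],q.round(1),read_state()['position'].round(4))
for v in range(c-9,c+9):
  r=im[v,260:380];ok=abs(X-q[0])<12
  y=np.clip(np.minimum(r[:,1],r[:,2])-r[:,0]-40,0,None)*ok*(r[:,1]>150);w=np.clip(r[:,2]-np.maximum(r[:,1],r[:,0])-60,0,None)*ok*(r[:,1]<130)
  print(v,*[(round((k*X).sum()/k.sum(),2),(k>0).sum()) if k.sum()>150 else None for k in(y,w)])
E
python3 m.py w7
```

```text
12.6167 [319.8 152.1] [ 0.501  -0.0608  0.1894]
143 None None
144 None None
145 (np.float64(320.25), np.int64(4)) None
146 (np.float64(320.28), np.int64(4)) None
147 (np.float64(320.28), np.int64(4)) None
148 (np.float64(320.3), np.int64(4)) None
149 (np.float64(320.32), np.int64(4)) None
150 None None
151 None None
152 None (np.float64(320.0), np.int64(3))
153 None (np.float64(319.88), np.int64(3))
154 None (np.float64(319.89), np.int64(3))
155 None (np.float64(319.91), np.int64(3))
156 None (np.float64(319.86), np.int64(4))
157 None (np.float64(319.76), np.int64(4))
158 None (np.float64(319.75), np.int64(5))
159 None (np.float64(319.22), np.int64(15))
160 None (np.float64(319.84), np.int64(17))
```

Call:
{"fn": "send_rows", "kwargs": {
  "commands": [
    [0,0,0,3.2,2.18,2.0,0],
    [0,0,0,3.2,2.18,2.0,0],
    [0,0,0,3.2,2.18,2.0,0],
    [0,0,0,3.2,2.18,2.0,0],
    [0,0,0,3.2,2.18,2.9,0],
    [0,0,0,3.2,2.18,3.0,0],
    [0,0,0,3.2,2.18,3.0,0],
    [0,0,0,3.2,2.18,3.3,0],
    [0,0,0,3.2,2.18,3.5,0],
    [0,0,0,3.2,2.18,3.5,0],
    [0,0,0,3.2,2.18,3.5,0],
    [0,0,0,3.2,2.14,3.5,0],
    [0,0,0,3.2,2.1,3.5,0],
    [0,0,0,3.2,2.1,3.5,0],
    [0,0,0,3.2,2.1,3.5,0],
    [0,0,0,3.2,2.1,3.5,0]
  ]
}}

```text
time_s: 13.95
position: [0.6073, -0.1058, 0.0869]
tcp_rot: [[0.984, 0.178, 0.003], [0.178, -0.984, -0.002], [0.003, 0.003, -1.0]]
force: [-2.6, -0.3, 5.7]
opening: 0.007
grasp_force: 2.9
```

Call:
{"fn": "send_rows", "kwargs": {
  "commands": [
    [0,0,0,0,0,-0.5,0],
    [0,0,0,0,0,-1.5,0],
    [0,0,0,-3.2,-2.1,-3.5,0],
    [0,0,0,-3.2,-2.1,-3.5,0],
    [0,0,0,-3.2,-2.1,-3.5,0],
    [0,0,0,-3.2,-2.1,-3.5,0],
    [0,0,0,-3.2,-2.1,-3.5,0],
    [0,0,0,-3.2,-2.1,-3.5,0],
    [0,0,0,-3.2,-2.1,-3.5,0],
    [0,0,0,-3.2,-2.1,-3.5,0],
    [0,0,0,-3.2,-2.1,-3.5,0]
  ]
}}

```text
time_s: 14.87
position: [0.5015, -0.0609, 0.1888]
tcp_rot: [[0.984, 0.177, -0.0], [0.177, -0.984, 0.0], [-0.0, -0.0, -1.0]]
force: [-0.6, -1.0, 0.1]
opening: 0.002
grasp_force: 0.0
```

```bash
python3 m.py w8; python3 -c "
from h import *
print(read_state()['qvel'].round(2),read_state()['force'].round(2))"
```

```text
14.9167 [319.9 152.6] [ 0.5013 -0.0607  0.1888]
144 None None
145 None None
146 (np.float64(319.92), np.int64(4)) None
147 (np.float64(319.88), np.int64(3)) None
148 (np.float64(319.89), np.int64(3)) None
149 (np.float64(319.89), np.int64(3)) None
150 (np.float64(319.8), np.int64(3)) None
151 None None
152 None None
153 None (np.float64(319.9), np.int64(3))
154 None (np.float64(319.96), np.int64(3))
155 None (np.float64(319.96), np.int64(3))
156 None (np.float64(319.96), np.int64(3))
157 None (np.float64(319.87), np.int64(4))
158 None (np.float64(319.74), np.int64(5))
159 None (np.float64(319.88), np.int64(14))
160 None (np.float64(319.95), np.int64(16))
161 None (np.float64(320.0), np.int64(17))
[ 0.17 -0.17  0.47  0.05  0.14  0.05] [0.1  0.19 0.1 ]
```

The pointer (319.9) and the clip (319.9) now share the same column, and the arm is clear of everything.

```bash
python3 -c "
from rig import bot
print(bot.hand_in())"
```

```text
the job is handed in; nothing more can be done
None
```

I rolled the blue holder's wheel until its yellow pointer lined up with the red gauge clip, to within about 0.1 mm in the last wrist picture, then lifted clear and handed the job in at about 15 s; no verdict came back.

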